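Clear the pile on the desk into its fitted trays

TASK

Take the pile on the desk apart from the top down, one thing at a time, and lay each thing flat inside the tray made for its shape and size: the tin in the round tray, the charger in the shortest rectangular one, the portable drive in the middle-sized one and the diary in the longest. Set each down gently, do not drag or topple what is still in the pile, keep what is already put away in its tray, and leave the mug of pens and the glass jar where they stand.

Things in the scene. Friction and masses are not known exactly. Their poses are not given: they have to be found in the camera images.
- tin_mid (a point): Small round closed steel tin, 38 mm across, 28 mm high, 60 g: the topmost thing of the pile. The point is its centre, half-way up; z up.
- charger_mid (a point): White charger block, 68 mm long (its y axis) x 46 mm wide (its x axis) x 30 mm high, about 120 g; second from the top of the pile, under the tin. The point is its centre, half-way up; z up.
- drive_mid (a point): Flat dark-metal portable drive, 108 mm long (its y axis) x 52 mm wide (its x axis) x 24 mm high, about 200 g; third from the top, under the charger. The point is its centre, half-way up; z up.
- diary_mid (a point): Slim rigid pocket diary with black covers, lying flat, 160 mm long (its y axis) x 64 mm wide (its x axis) x 26 mm high, about 220 g; at the bottom of the pile, on the desk. The point is its centre, half-way up; z up.
- tray_long: The longest shallow dark-wood tray lined with grey felt, fixed to the desk, for the diary: a rectangular inside 184 mm long (along its y axis) by 88 mm wide (along its x axis), walls 5 mm thick, inner floor 5 mm above the desk, rim top 11 mm above the desk. Origin at the centre of its underside, on the desk; z up. Outside 194 x 98 mm.
- tray_mid: The middle-sized shallow dark-wood tray lined with grey felt, fixed to the desk, for the drive: a rectangular inside 132 mm long (along its y axis) by 76 mm wide (along its x axis), walls 5 mm thick, inner floor 5 mm above the desk, rim top 11 mm above the desk. Origin at the centre of its underside, on the desk; z up. Outside 142 x 86 mm.
- tray_short: The shortest rectangular shallow dark-wood tray lined with grey felt, fixed to the desk, for the charger: a rectangular inside 92 mm long (along its y axis) by 70 mm wide (along its x axis), walls 5 mm thick, inner floor 5 mm above the desk, rim top 11 mm above the desk. Origin at the centre of its underside, on the desk; z up. Outside 102 x 80 mm.
- tray_round: The round shallow dark-wood tray lined with grey felt, fixed to the desk, for the tin: inside 64 mm across, wall 5 mm thick (outside 74 mm), inner floor 5 mm above the desk, rim top 11 mm. Origin at the centre of its underside, on the desk; z up.
- mug_mid (a point): White mug holding pens, loose, to be left alone: 78 mm across, 90 mm high, handle along its +x side out to 69 mm from its axis, pens up to 140 mm above the desk. It stands among the trays. The point is on its axis, 45 mm above the desk.
- jar_mid (a point): Closed glass jar, loose, to be left alone: 56 mm across, 85 mm high, standing among the trays. The point is on its axis, 42 mm above the desk.
Things that resemble listed ones, but are neither listed nor needed, are in the scene too. What is shaped like the tray_short but red is not meant. Leave any turquoise look-alike of the part that bears drive_mid alone.

How it is judged (in metres and radians):
On the way, in this order (a step that is already met when the one before it is completed fails the run):
1. the round tin lies flat and released in the round tray (horizontal distance between tin_mid and tray_round below 0.016 m and z of tin_mid in the frame of tray_round below 0.0215 m and angle between tin_mid's own z axis and vertical below 0.05 rad and linear speed of tin below 0.02 m/s and contact force between the fingers and tin below 0.1 N), for 0.2 s.
2. the charger lies flat and released in the short tray (horizontal distance between charger_mid and tray_short below 0.016 m and z of charger_mid in the frame of tray_short below 0.0225 m and angle between charger_mid's own z axis and vertical below 0.05 rad and linear speed of charger below 0.02 m/s and contact force between the fingers and charger below 0.1 N), for 0.2 s.
3. the portable drive lies flat and released in the middle-sized tray (horizontal distance between drive_mid and tray_mid below 0.016 m and z of drive_mid in the frame of tray_mid below 0.0195 m and angle between drive_mid's own z axis and vertical below 0.05 rad and linear speed of drive below 0.02 m/s and contact force between the fingers and drive below 0.1 N), for 0.2 s.
4. the pocket diary lies flat and released in the long tray (horizontal distance between diary_mid and tray_long below 0.016 m and z of diary_mid in the frame of tray_long below 0.0205 m and angle between diary_mid's own z axis and vertical below 0.05 rad and linear speed of diary below 0.02 m/s and contact force between the fingers and diary below 0.1 N), for 0.2 s.
At the end, for the whole second after the job is handed in: Tin, charger, drive and diary each lie flat (tilted less than 0.05 rad) on the floor of their own tray (within 2.5 mm in height), centre within 16 mm of the tray's centre, released and at rest (all of step 1 and all of step 2 and all of step 3 and all of step 4); the robot touches nothing.
It fails at once if a thing in the pile is shifted more than 30 mm while the thing that lay on it is not yet (or no longer) in its tray ((distance of charger_mid from where it was at the start of the episode above 0.03 m and horizontal distance between tin_mid and tray_round above 0.025 m) or (distance of drive_mid from where it was at the start of the episode above 0.03 m and horizontal distance between charger_mid and tray_short above 0.025 m) or (distance of diary_mid from where it was at the start of the episode above 0.03 m and horizontal distance between drive_mid and tray_mid above 0.025 m)).
It fails at once if a thing is dropped (faster than 0.5 m/s out of the fingers) ((linear speed of tin above 0.5 m/s and contact force between the fingers and tin below 0.05 N) or (linear speed of charger above 0.5 m/s and contact force between the fingers and charger below 0.05 N) or (linear speed of drive above 0.5 m/s and contact force between the fingers and drive below 0.05 N) or (linear speed of diary above 0.5 m/s and contact force between the fingers and diary below 0.05 N)).
It fails at once if a thing is toppled (tilted more than 0.6 rad) (angle between any of tin_mid, charger_mid, drive_mid, diary_mid's own z axis and vertical above 0.6 rad).
It fails at once if the mug of pens is pushed more than 25 mm or tipped (distance of mug_mid from where it was at the start of the episode above 0.025 m or angle between mug_mid's own z axis and vertical above 0.35 rad).
It fails at once if the glass jar is pushed more than 25 mm or tipped (distance of jar_mid from where it was at the start of the episode above 0.025 m or angle between jar_mid's own z axis and vertical above 0.35 rad).
It also fails if it takes over 128 s, if anything falls off the work surface, if the arm or the gripper's body presses on something with over 40 N, if the wrist force passes 120 N, or if a joint passes its speed limit or range.

ROBOT

A 6-joint arm with a two-finger parallel gripper is mounted at the origin on the work surface. World frame = base frame: x ahead of the robot, y to its left, z up, the work surface at z = 0. Lengths are in mm, angles in rad, forces in N, time in s.
With the tool pointing down it reaches from about 275 to 750 mm from the base axis. Payload 10.2 kg.
Tool frame: the origin (TCP) lies between the finger pads; the fingertips stand 17 mm ahead of it and the grasp point (between the pads) lies 2 mm behind it (tips_ahead is the distance from the TCP to the fingertips, in mm); z points along the fingers, y is the line along which they close (so a half turn about z gives the same grasp; the last joint's range is limited). The gripper opens to 85 mm and grips with 20 to 120 N. Pads are 22 mm wide; open, the fingers measure 114 mm over their backs; the gripper's body (76 mm by 85 mm) begins 54 mm behind the grasp point. The pads swing forward as they close: fully open they stand 13 mm farther back than shut.
Start: joints at [1.096, 0.313, 1.498, -0, 1.331, -0.223], TCP at [130.815, 508.447, 219.794] pointing down, gripper open.
Joint ranges: [-2.94, 2.94], [-0.97, 2.17], [0.19, 2.56], [-1.23, 4.37], [0.02, 3.11], [-2.88, 2.88]. Speed limits (rad/s): [2.39, 2.39, 3.01, 3.14, 3.14, 3.14].

INTERFACE

Orientations are given as a unit quaternion [w, x, y, z].
In Python, from rig import sense, capture, finish_job, boxes_of, tips_ahead gives the robot as it stands.
- The arm moves only by the tool drive_tool, never from a script. Its argument "commands" is text: rows parted by semicolons, each of 7 numbers parted by spaces: the shift along the world's x, y, z in units of 0.1 m (1.0 is 0.1 m), then the turn, a rotation vector about the world's x, y, z in units of pi/4 rad (1.0 is pi/4 rad), then the opening in per cent of the stroke, from 0 (shut) to 100 (fully open). A call has 1 to 20 rows; each row shifts and turns the commanded pose from where the row before left it; what a row does not reach is not made up. A row lasts 1/12 s, in which the tool goes at most 41.7 mm and 7.16 degrees, less where a joint would pass 70% of its speed; a pose out of reach is approached as far as the arm can. A call with a number of a shift or a turn outside -1 to 1 is refused whole. A call with a gripper value outside its range is refused whole. The fingers move at their own pace and stop on an object; "force" is the grip in N (left out, the last holds). Time passes only in rows, so rows that do not move let the fingers close. It gives the time, the measured TCP pose, the force, the opening and the grip force at its end, in the units of the state.
- sense(): the state, without advancing time (a new reading comes with each control period).
- capture(name): name is "side" or "top"; returns a dict with "pixels" (480x640x3 uint8, blue, green, red), "fov_y" (degrees; the focal length in pixels is half the picture's height over the tangent of half this angle, whatever the lens; pixels are square), "cx", "cy" (the principal point, pixels), "k1" (the pictures are not rectified: a ray, as slopes to the right and down, at radius r is drawn at 1 + k1 r^2 times it, then the intrinsics apply), "position" and "attitude" of the camera in the world. Camera axes: x right, y down, z forward; pixel columns grow to the right and rows downward; lengths in mm; the calibration is good to about 2 mm. A picture is of the moment at which its call begins. There is no depth.
- finish_job(): hands the job in; it is judged then, once.
Trained networks look in a picture, given as the dict that the camera call returned (one of the last four; its "shot" number tells which), for a name from the list of things; names that differ only in an ending like _2 or _b are one class to them, and where a whole thing is asked for, a point or a joint stands for the part that bears it (a point fixed in the world has none). Each returns a list of dicts, best first, with "confidence" (0 to 1); they miss things now and then, are a little off and sometimes report something else, mostly with a low value. They report only what shows in the picture. A call takes as long as a camera call. They do not tell look-alikes from the thing itself.
- boxes_of(picture, name): "position" ([column, row] in pixels, amid what is visible of it).
The state is a dict: "time_s": time; "joints": joint angles; "dq": joint speeds; "tau": joint torques, N m; "eef_pos": TCP position; "ee_rot": TCP orientation; "force": force on the tool from outside, world axes, zero at the start; "wrist_torque": the same for the moment, N m; "grip_width": opening from 0.0 (shut) to 1.0 (fully open); "grip_force": force on a finger pad.
Only numpy, scipy, OpenCV 4.12 (cv2) and the standard library are available. Lean on these libraries where they do the work, as an engineer would, in place of code of your own. Each camera call takes 0.05 s, during which the arm holds its last target. There are 200 camera calls.

## Working session

There is one attempt and no reset: what is moved stays moved. The work goes in short steps, Python scripts to look and compute and a tool call to move; the robot and the scene stay as the last step left them, time stands still between calls to the robot, and variables do not carry over. Pictures are saved under pics/ and viewed, at most 14 in all, crops included, and the job is handed in when it is done.

Besides the shell and the picture viewer there is one more tool, called after ">>>" by a JSON object that holds its "name" and its "arguments". drive_tool: Moves the arm, as the interface text tells. Shifts and turns lie within -1 to 1; 1 stands for 0.1 m of shift or pi/4 rad of turn. Its arguments: {"type":"object","properties":{"commands":{"type":"string"},"force":{"type":"number"}},"required":["commands"]}

```bash
mkdir -p pics
cat > h.py <<'E'
import numpy as np, cv2
from rig import *
from scipy.spatial.transform import Rotation as R
def K(p):
    f=240/np.tan(np.radians(p["fov_y"])/2); return f
def rot(p):
    a=np.array(p["attitude"],float)
    if a.shape==(3,3): return a
    return R.from_quat([a[1],a[2],a[3],a[0]]).as_matrix()
def ray(p,uv):
    f=K(p); Km=np.array([[f,0,p["cx"]],[0,f,p["cy"]],[0,0,1]])
    xd=np.array([(uv[0]-p["cx"])/f,(uv[1]-p["cy"])/f]); x=xd.copy()
    for _ in range(30): x=xd/(1+p["k1"]*(x@x))
    d=rot(p)@np.array([x[0],x[1],1]); return np.array(p["position"],float),d/np.linalg.norm(d)
def at_z(p,uv,z):
    o,d=ray(p,uv); return o+d*(z-o[2])/d[2]
def proj(p,X):
    c=rot(p).T@(np.array(X,float)-np.array(p["position"])); x=c[:2]/c[2]; x=x*(1+p["k1"]*(x@x)); return x*K(p)+[p["cx"],p["cy"]]
def tri(p1,u1,p2,u2):
    o1,d1=ray(p1,u1);o2,d2=ray(p2,u2)
    A=np.stack([d1,-d2],1); t=np.linalg.lstsq(A,o2-o1,rcond=None)[0]
    a,b=o1+d1*t[0],o2+d2*t[1]; return (a+b)/2,np.linalg.norm(a-b)
E
python3 - <<'E'
from h import *
P={}
for n in("side","top"):
    p=capture(n); cv2.imwrite(f"pics/{n}0.png",p["pixels"]); P[n]=p
    print(n,{k:v for k,v in p.items() if k!="pixels"})
for t in "tin_mid charger_mid drive_mid diary_mid tray_long tray_mid tray_short tray_round mug_mid jar_mid".split():
    for n in P:
        print(t,n,[(np.round(b["position"]).tolist(),round(b["confidence"],2)) for b in boxes_of(P[n],t)][:4])
E
```

```text
side {'fov_y': 56.549605983577166, 'cx': 318.5207224640566, 'cy': 243.31566628478072, 'k1': 0.011640403159170589, 'position': array([ 126.3565981 , -482.48160671,  766.96547754]), 'attitude': array([-0.33195974,  0.89058771, -0.29046052,  0.11085552]), 'shot': 1}
top {'fov_y': 52.355632246389526, 'cx': 316.9445135291441, 'cy': 241.7405774173593, 'k1': -0.0763158659219817, 'position': array([ 4.10210769e+02, -4.65362115e-01,  1.06164927e+03]), 'attitude': array([-0.02908916,  0.71378378, -0.69908617,  0.03074191]), 'shot': 2}
tin_mid side [([303.0, 248.0], 0.73), ([234.0, 182.0], 0.36)]
tin_mid top [([316.0, 265.0], 0.64)]
charger_mid side [([303.0, 264.0], 0.65)]
charger_mid top [([307.0, 266.0], 0.72)]
drive_mid side [([212.0, 256.0], 0.8)]
drive_mid top [([298.0, 270.0], 0.81), ([240.0, 329.0], 0.64), ([480.0, 266.0], 0.62), ([315.0, 266.0], 0.61)]
diary_mid side [([306.0, 286.0], 0.55)]
diary_mid top [([309.0, 284.0], 0.91)]
tray_long side [([435.0, 287.0], 0.57)]
tray_long top [([397.0, 172.0], 0.78)]
tray_mid side [([232.0, 183.0], 0.64)]
tray_mid top [([154.0, 251.0], 0.96), ([230.0, 169.0], 0.24)]
tray_short side [([169.0, 216.0], 0.82), ([329.0, 186.0], 0.58)]
tray_short top [([154.0, 334.0], 0.92), ([230.0, 169.0], 0.74)]
tray_round side [([427.0, 406.0], 0.58)]
tray_round top [([477.0, 266.0], 0.89)]
mug_mid side [([380.0, 212.0], 0.69), ([301.0, 273.0], 0.26)]
mug_mid top [([311.0, 162.0], 0.7)]
jar_mid side [([257.0, 219.0], 0.64), ([303.0, 273.0], 0.39)]
jar_mid top [([232.0, 266.0], 0.78)]
```

View pics/top0.png

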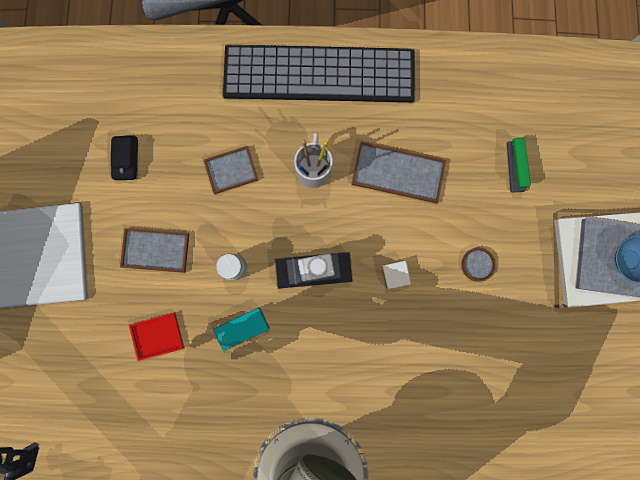

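View pics/side0.png

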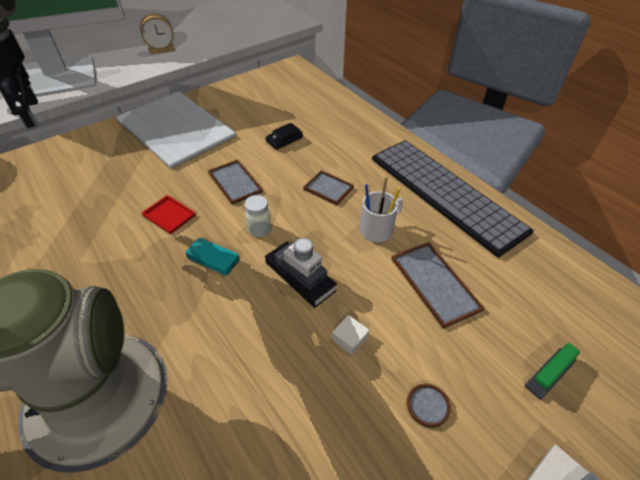

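Top view: the pile is at (313,268). The trays are round (479,264), long (399,172), short (230,169, wood) and mid (154,251). The mug is at (313,165) and the jar at (230,266).

Look-alikes:
- Tray_short: red tray at (156,336), rejected because it is red. The wood tray at (230,169) is the one meant.
- Drive: turquoise block at (240,329), to be left alone. The one in the pile is the real drive.
- Charger: white cube at (397,274), rejected because it is square.
- Tin: jar lid at (230,266), rejected.

Next is a close crop of the pile plus fits to the tray outlines.

Run:
```python
from h import *
t=capture("top"); s=capture("side")
ct=cv2.resize(t["pixels"][238:303,265:365],None,fx=6,fy=6,interpolation=cv2.INTER_CUBIC)[:,:600]
cs=cv2.resize(s["pixels"][228:312,258:344],None,fx=5,fy=5,interpolation=cv2.INTER_CUBIC)
a=np.zeros((420,430,3),np.uint8);a[:]=cs
cv2.imwrite("pics/pile_top.png",ct); cv2.imwrite("pics/pile_side.png",a)
px=t["pixels"]; hsv=cv2.cvtColor(px,cv2.COLOR_BGR2HSV)
# felt: low saturation grey
m=((hsv[...,1]<70)&(hsv[...,2]>50)&(hsv[...,2]<160)).astype(np.uint8)
for n,c in dict(long=(399,172),mid=(154,251),short=(230,169),round=(479,264)).items():
    k,l=cv2.connectedComponents(cv2.morphologyEx(m,cv2.MORPH_OPEN,np.ones((2,2),np.uint8))); L=(l==l[c[1],c[0]]).astype(np.uint8)
    cn=max(cv2.findContours(L,0,1)[0],key=cv2.contourArea)[:,0]
    W=np.array([at_z(t,u,5)[:2] for u in cn],np.float32)
    r=cv2.minAreaRect(W); b=cv2.boxPoints(r); e=[b[1]-b[0],b[2]-b[1]]; e=max(e,key=np.linalg.norm)
    print(n,np.round(r[0],1),np.round(r[1],1),"long axis deg",round(np.degrees(np.arctan2(e[1],e[0]))%180,1))
for n in("mug_mid","jar_mid"):
    ut=boxes_of(t,n)[0]["position"];us=boxes_of(s,n)[0]["position"]; print(n,tri(t,ut,s,us))
for n in("tin_mid","charger_mid"):
    ut=boxes_of(t,n)[0]["position"];us=boxes_of(s,n)[0]["position"]; print(n,tri(t,ut,s,us))
```

```text
long [ 657.  -181.1] [185.3  87.8] long axis deg 78.7
mid [472.5 351.4] [131.3  76.6] long axis deg 86.6
short [654.4 190.2] [70.2 92.5] long axis deg 108.9
round [ 456.4 -358.2] [60.1 61.3] long axis deg 179.8
mug_mid (array([662.26939574,   7.82720171,  50.92346619]), np.float64(3.942206998273771))
jar_mid (array([437.1768813 , 179.26473603,  28.21669186]), np.float64(6.3964605207156735))
tin_mid (array([445.36707493,  -0.81147594,  81.98486162]), np.float64(2.175831339063568))
charger_mid (array([448.75075709,  15.29067368,  28.31422063]), np.float64(10.062592832454834))
```

View pics/pile_top.png

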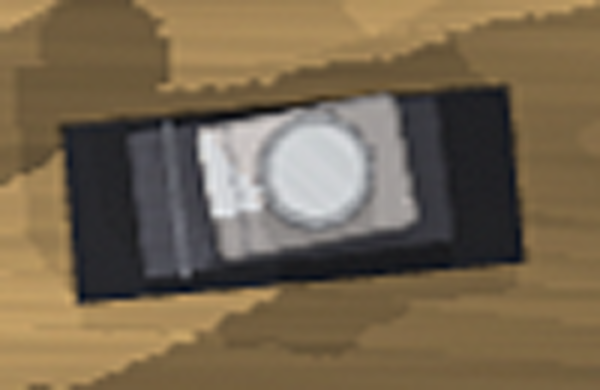

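View pics/pile_side.png

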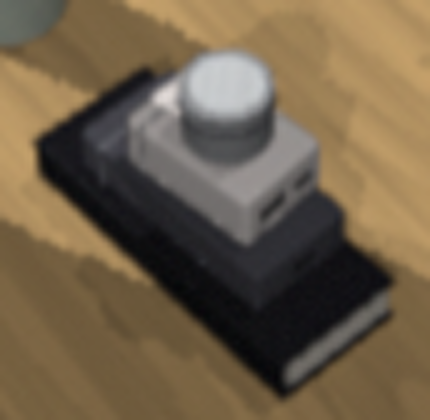

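The top crop shows the tin (318,172) on the charger, whose top corners are near (198,128), (395,95), (418,228) and (222,260). Below it are the drive and then the diary. The side crop confirms the stacking order. Now the world poses.

Run:
```python
from h import *
t=capture("top"); s=capture("side")
ft=lambda c:(np.array(c)+.5)/6-.5+[265,238]
fs=lambda c:(np.array(c)+.5)/5-.5+[258,228]
print("tin top",tri(t,ft((318,172)),s,fs((229,85))), at_z(t,ft((318,172)),108),at_z(s,fs((229,85)),108))
print("charger corner (near robot right)",tri(t,ft((418,228)),s,fs((250,210))), "ch corner2", tri(t,ft((395,95)),s,fs((320,150))))
print("drive corner",tri(t,ft((452,240)),s,fs((262,285))))
print("diary corner",tri(t,ft((523,262)),s,fs((285,372))))
Q=dict(charger=([(198,128),(395,95),(418,228),(222,260)],80),drive=([(128,133),(437,97),(452,240),(145,278)],50),diary=([(62,125),(508,87),(523,262),(80,302)],26))
for n,(c,z) in Q.items():
    W=np.array([at_z(t,ft(x),z)[:2] for x in c]); e=(W[0]+W[3]-W[1]-W[2])/2; g=(W[0]+W[1]-W[2]-W[3])/2
    print(n,np.round(W.mean(0),1),"L",round(np.linalg.norm(e),1),"W",round(np.linalg.norm(g),1),"deg",round(np.degrees(np.arctan2(e[1],e[0])),1),round(np.degrees(np.arctan2(g[1],g[0]))+90,1))
st=sense();q=st["ee_rot"];print(R.from_quat([q[1],q[2],q[3],q[0]]).as_matrix().round(3),st["eef_pos"],st["time_s"],tips_ahead)
```

```text
tin top (array([443.47123995,  -4.20503631, 102.87786167]), np.float64(0.3349046077782539)) [443.15138983  -4.09811151 108.        ] [441.1694555   -7.97696353 108.        ]
charger corner (near robot right) (array([427.20929651, -38.98238518,  71.28566312]), np.float64(2.318842439459829)) ch corner2 (array([470.67613314, -29.52574865,  68.03825621]), np.float64(1.2866931594939497))
drive corner (array([423.59440915, -52.03090072,  38.6897648 ]), np.float64(1.8337860835862578))
diary corner (array([416.2365686 , -78.46587278,  15.06771513]), np.float64(1.0638216457673761))
charger [442.2  -1. ] L 66.7 W 45.1 deg 100.6 101.3
drive [439.8   5. ] L 107.1 W 50.0 deg 98.0 97.6
diary [438.1   4.1] L 157.7 W 62.4 deg 96.2 96.6
[[-0.968  0.249  0.   ]
 [ 0.249  0.968 -0.   ]
 [-0.    -0.    -1.   ]] [130.83622989 508.44620349 219.79566399] 1.7 17.0
```

>>> {"name": "drive_tool", "arguments": {"commands": "0.173 -0.285 0 0 0 -0.08 75;0.173 -0.285 0 0 0 -0.08 75;0.173 -0.285 0 0 0 -0.08 75;0.173 -0.285 0 0 0 -0.08 75;0.173 -0.285 0 0 0 -0.08 75;0.173 -0.285 0 0 0 -0.08 75;0.173 -0.285 0 0 0 -0.08 75;0.173 -0.285 0 0 0 -0.08 75;0.173 -0.285 0 0 0 -0.08 75;0.173 -0.285 0 0 0 -0.08 75;0.173 -0.285 0 0 0 -0.08 75;0.173 -0.285 0 0 0 -0.08 75;0.173 -0.285 0 0 0 -0.08 75;0.173 -0.285 0 0 0 -0.08 75;0.173 -0.285 0 0 0 -0.08 75;0.173 -0.285 0 0 0 -0.08 75;0.173 -0.285 0 0 0 -0.08 75;0.173 -0.285 0 0 0 -0.08 75;0 0 0 0 0 0 75;0 0 0 0 0 0 75", "force": 30}}

```text
time_s: 3.37
eef_pos: [442.5, -5.5, 219.5]
ee_rot: [-0.0, 0.638, 0.77, -0.0]
force: [-0.2, 0.1, 0.3]
grip_width: 0.746
grip_force: 0.0
```

>>> {"name": "drive_tool", "arguments": {"commands": "0.005 0.01 -0.2 0 0 0 75;0 0 -0.2 0 0 0 75;0 0 -0.2 0 0 0 75;0 0 -0.2 0 0 0 75;0 0 -0.1 0 0 0 75;0 0 -0.1 0 0 0 75;0 0 -0.1 0 0 0 75;0 0 -0.05 0 0 0 75;0 0 0 0 0 0 75;0 0 0 0 0 0 75"}}

```text
time_s: 4.2
eef_pos: [442.6, -3.0, 105.2]
ee_rot: [0.0, 0.637, 0.771, 0.0]
force: [-0.3, 0.1, 0.1]
grip_width: 0.75
grip_force: 0.0
```

Run:
```python
from h import *
s=capture("side"); cv2.imwrite("pics/s1.png",cv2.resize(s["pixels"][200:300,250:370],None,fx=5,fy=5,interpolation=cv2.INTER_CUBIC))
print(sense()["eef_pos"])
```

```text
[442.87383384  -3.22158338 105.40037371]
```

View pics/s1.png

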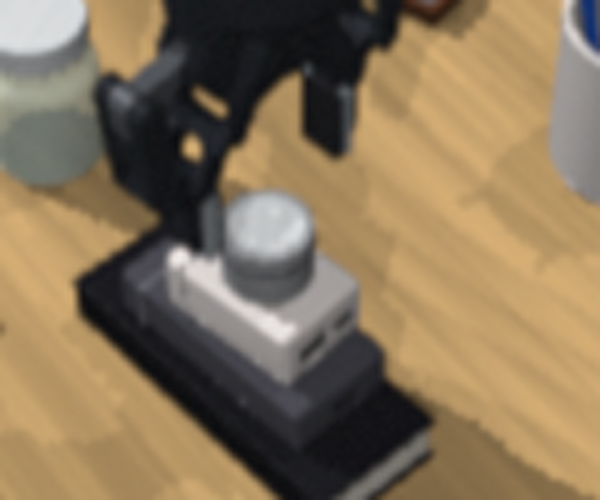

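The fingers straddle the tin (270,240), with tips near (205,255) and (330,155). I'll lower slightly and close.

>>> {"name": "drive_tool", "arguments": {"commands": "0 0 -0.02 0 0 0 60;0 0 0 0 0 0 50;0 0 0 0 0 0 45;0 0 0 0 0 0 40;0 0 0 0 0 0 35;0 0 0 0 0 0 30;0 0 0 0 0 0 30;0 0 0 0 0 0 30", "force": 30}}

```text
time_s: 4.92
eef_pos: [442.7, -3.5, 102.8]
ee_rot: [-0.0, 0.638, 0.77, 0.0]
force: [0.1, -0.1, -0.3]
grip_width: 0.295
grip_force: 0.0
```

Run:
```python
from h import *
s=capture("side"); t=capture("top")
a=cv2.resize(s["pixels"][200:300,250:370],None,fx=4,fy=4,interpolation=cv2.INTER_CUBIC)
b=cv2.resize(t["pixels"][220:320,265:355],None,fx=3.4,fy=4,interpolation=cv2.INTER_CUBIC)
cv2.imwrite("pics/s2.png",np.hstack([a,b]))
for z in (80,94,108):print(z,(proj(s,(443,-4,z))-[250,200])*4)
```

```text
80 [213.21850479 208.4308852 ]
94 [212.62110803 190.31347254]
108 [212.00909773 171.75755304]
```

View pics/s2.png

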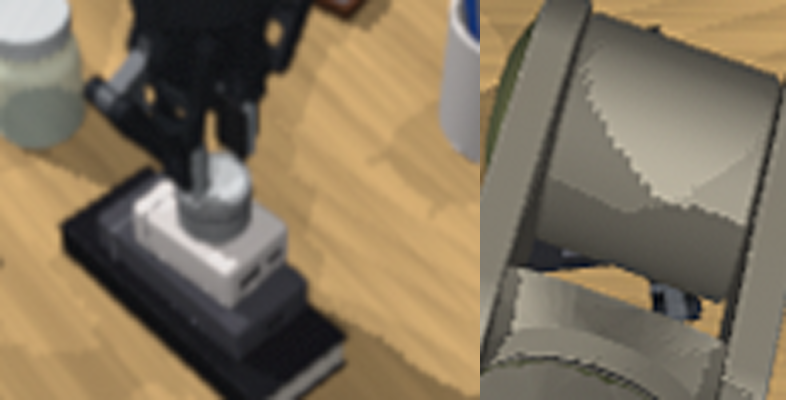

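The tin still stands at (213,195). The closed fingers show at (200,190), apparently above it. Checking the tip height.

Run:
```python
from h import *
s=capture("side"); st=sense(); c=st["eef_pos"]; print(st["eef_pos"],st["joints"],st["grip_width"])
d=np.array([.982,.186])
for z in (85,95,105,115):print(z,[((proj(s,(c[0]+k*d[0],c[1]+k*d[1],z))-[250,200])*4).round() for k in(-13,13)])
cv2.imwrite("pics/s3.png",cv2.resize(s["pixels"][215:275,275:335],None,fx=10,fy=10,interpolation=cv2.INTER_CUBIC))
```

```text
[442.71283356  -3.56576898 102.79083361] [-2.73869923e-01  2.74761124e-01  1.88793510e+00  1.29087220e-05
  9.78977489e-01 -4.61827035e-01] 0.3007882855528454
85 [array([194., 216.]), array([230., 187.])]
95 [array([193., 203.]), array([230., 174.])]
105 [array([192., 190.]), array([230., 161.])]
115 [array([192., 177.]), array([229., 148.])]
```

View pics/s3.png

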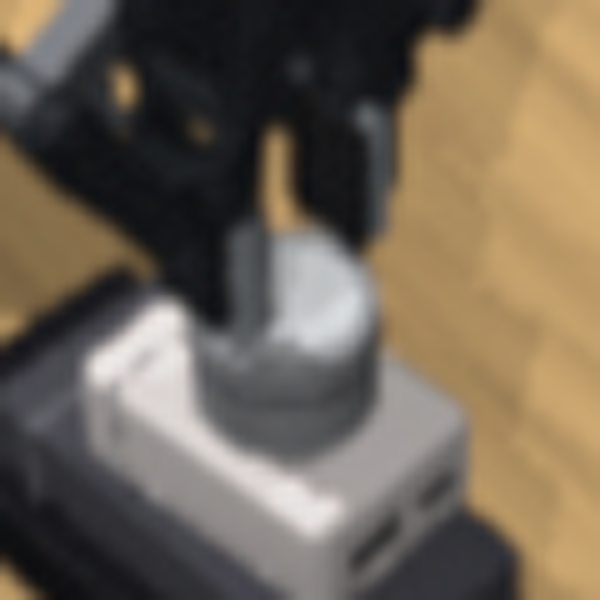

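The tips (240,330) sit at about the level of the tin's top face, so they stand farther back than nominal. I'll open, go lower in small steps and watch the force.

>>> {"name": "drive_tool", "arguments": {"commands": "0 0 0.04 0 0 0 65;0 0 0 0 0 0 65;0 0 0 0 0 0 65;0 0 0 0 0 0 65;0 0 0 0 0 0 65;0 0 -0.03 0 0 0 65;0 0 -0.03 0 0 0 65;0 0 -0.03 0 0 0 65;0 0 -0.03 0 0 0 65;0 0 0 0 0 0 65;0 0 0 0 0 0 65"}}

```text
time_s: 5.98
eef_pos: [442.6, -3.5, 94.6]
ee_rot: [-0.0, 0.638, 0.77, -0.0]
force: [0.4, -0.3, -0.0]
grip_width: 0.647
grip_force: 0.0
```

>>> {"name": "drive_tool", "arguments": {"commands": "0 0 -0.02 0 0 0 65;0 0 -0.02 0 0 0 65;0 0 0 0 0 0 65;0 0 0 0 0 0 65"}}

```text
time_s: 6.32
eef_pos: [442.7, -3.6, 90.7]
ee_rot: [-0.0, 0.638, 0.77, -0.0]
force: [0.3, -0.7, -0.6]
grip_width: 0.653
grip_force: 0.0
```

Run:
```python
from h import *
s=capture("side")
cv2.imwrite("pics/s4.png",cv2.resize(s["pixels"][215:275,275:335],None,fx=10,fy=10,interpolation=cv2.INTER_CUBIC))
```

```text
(no output)
```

View pics/s4.png

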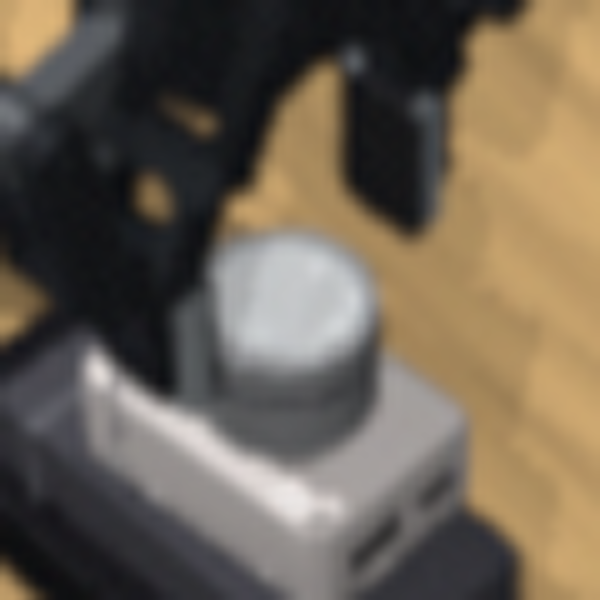

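No contact yet. The left tip (190,400) and right tip (400,235) average about (298,317), which puts them around z 100 against the tin. I'll lower further.

>>> {"name": "drive_tool", "arguments": {"commands": "0 0 -0.02 0 0 0 65;0 0 -0.02 0 0 0 65;0 0 0 0 0 0 65;0 0 0 0 0 0 65"}}

```text
time_s: 6.7
eef_pos: [442.6, -3.5, 86.7]
ee_rot: [-0.0, 0.638, 0.77, -0.0]
force: [0.7, -0.3, 0.9]
grip_width: 0.65
grip_force: 0.0
```

>>> {"name": "drive_tool", "arguments": {"commands": "0 0 -0.02 0 0 0 65;0 0 -0.01 0 0 0 65;0 0 0 0 0 0 65;0 0 0 0 0 0 65"}}

```text
time_s: 7.03
eef_pos: [442.7, -3.6, 83.7]
ee_rot: [-0.0, 0.638, 0.77, -0.0]
force: [-0.5, -0.3, 0.3]
grip_width: 0.646
grip_force: 0.0
```

>>> {"name": "drive_tool", "arguments": {"commands": "0 0 0 0 0 0 55;0 0 0 0 0 0 50;0 0 0 0 0 0 45;0 0 0 0 0 0 40;0 0 0 0 0 0 35;0 0 0 0 0 0 30;0 0 0 0 0 0 30", "force": 25}}

```text
time_s: 7.62
eef_pos: [442.7, -3.6, 84.0]
ee_rot: [0.0, 0.638, 0.77, -0.0]
force: [-2.6, -0.3, 6.1]
grip_width: 0.427
grip_force: 25.0
```

Gripped. Lift slowly and look.

>>> {"name": "drive_tool", "arguments": {"commands": "0 0 0.02 0 0 0 30;0 0 0.03 0 0 0 30;0 0 0.05 0 0 0 30;0 0 0.1 0 0 0 30;0 0 0.15 0 0 0 30;0 0 0.2 0 0 0 30;0 0 0.3 0 0 0 30;0 0 0.3 0 0 0 30;0 0 0.2 0 0 0 30;0 0 0 0 0 0 30;0 0 0 0 0 0 30"}}

```text
time_s: 8.53
eef_pos: [442.9, -3.6, 219.4]
ee_rot: [0.001, 0.638, 0.77, 0.0]
force: [0.4, -0.6, -0.7]
grip_width: 0.431
grip_force: 25.2
```

Run:
```python
from h import *
s=capture("side"); c=sense()["eef_pos"]; print(c,proj(s,c))
u=proj(s,c).astype(int)
cv2.imwrite("pics/s5.png",cv2.resize(s["pixels"][u[1]-35:u[1]+85,u[0]-35:u[0]+35],None,fx=5,fy=5,interpolation=cv2.INTER_CUBIC))
```

```text
[442.39691191  -3.45570491 218.30344514] [301.19631152 202.00908161]
```

View pics/s5.png

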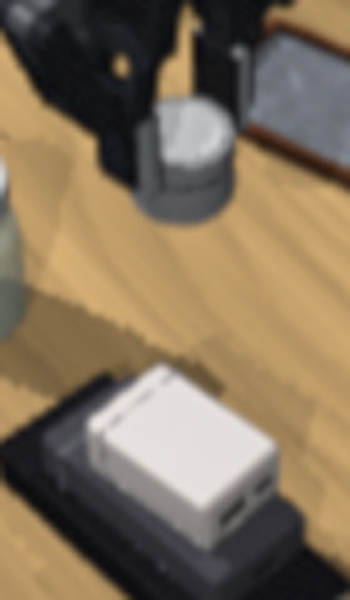

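The tin is held at (185,160) with the tips near (145,190), about 8 mm above its underside. The charger below is undisturbed. Now to the round tray.

>>> {"name": "drive_tool", "arguments": {"commands": "0.01 -0.253 0 0 0 0 30;0.01 -0.253 0 0 0 0 30;0.01 -0.253 0 0 0 0 30;0.01 -0.253 0 0 0 0 30;0.01 -0.253 0 0 0 0 30;0.01 -0.253 0 0 0 0 30;0.01 -0.253 0 0 0 0 30;0.01 -0.253 0 0 0 0 30;0.01 -0.253 0 0 0 0 30;0.01 -0.253 0 0 0 0 30;0.01 -0.253 0 0 0 0 30;0.01 -0.253 0 0 0 0 30;0.01 -0.253 0 0 0 0 30;0.01 -0.253 0 0 0 0 30;0 0 0 0 0 0 30;0 0 0 0 0 0 30"}}

```text
time_s: 9.92
eef_pos: [456.1, -358.2, 216.7]
ee_rot: [-0.002, 0.638, 0.77, 0.0]
force: [-0.6, 0.2, -0.6]
grip_width: 0.433
grip_force: 25.2
```

>>> {"name": "drive_tool", "arguments": {"commands": "0 0 -0.3 0 0 0 30;0 0 -0.3 0 0 0 30;0 0 -0.3 0 0 0 30;0 0 -0.3 0 0 0 30;0 0 -0.2 0 0 0 30;0 0 -0.2 0 0 0 30;0 0 -0.1 0 0 0 30;0 0 -0.1 0 0 0 30;0 0 -0.1 0 0 0 30;0 0 0 0 0 0 30;0 0 0 0 0 0 30"}}

```text
time_s: 10.83
eef_pos: [456.8, -357.7, 29.0]
ee_rot: [0.0, 0.638, 0.77, -0.0]
force: [-0.2, 0.1, -0.9]
grip_width: 0.43
grip_force: 25.2
```

Run:
```python
from h import *
s=capture("side"); t=capture("top"); c=sense()["eef_pos"]; print(c,proj(s,c))
a=cv2.resize(s["pixels"][340:440,380:480],None,fx=4,fy=4,interpolation=cv2.INTER_CUBIC)
b=cv2.resize(t["pixels"][220:310,430:520],None,fx=4,fy=400/90,interpolation=cv2.INTER_CUBIC)
cv2.imwrite("pics/s6.png",np.hstack([a,b]))
```

```text
[ 457.09423697 -358.09170591   29.69748732] [431.54319744 398.45467893]
```

View pics/s6.png

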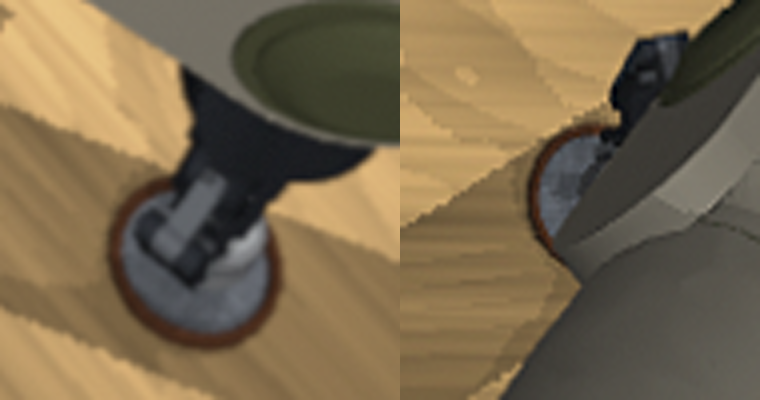

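The tin at (235,250) is above the tray centred at (195,262), still about 20 mm up. Descending gently.

>>> {"name": "drive_tool", "arguments": {"commands": "0 0 -0.05 0 0 0 30;0 0 -0.05 0 0 0 30;0 0 -0.04 0 0 0 30;0 0 -0.03 0 0 0 30;0 0 -0.02 0 0 0 30;0 0 0 0 0 0 30;0 0 0 0 0 0 30"}}

```text
time_s: 11.52
eef_pos: [456.7, -357.8, 9.7]
ee_rot: [-0.0, 0.638, 0.77, 0.0]
force: [0.6, -0.6, 0.2]
grip_width: 0.427
grip_force: 25.2
```

>>> {"name": "drive_tool", "arguments": {"commands": "0 0 -0.01 0 0 0 30;0 0 0 0 0 0 30;0 0 0 0 0 0 30"}}

```text
time_s: 11.77
eef_pos: [456.9, -357.9, 9.1]
ee_rot: [0.0, 0.638, 0.77, -0.0]
force: [-0.7, 0.4, 2.4]
grip_width: 0.426
grip_force: 25.4
```

Touched down as predicted (2.4 N). Release and rise.

>>> {"name": "drive_tool", "arguments": {"commands": "0 0 0 0 0 0 48;0 0 0 0 0 0 52;0 0 0 0 0 0 56;0 0 0 0 0 0 60;0 0 0 0 0 0 65;0 0 0.05 0 0 0 65;0 0 0.1 0 0 0 65;0 0 0.2 0 0 0 65;0 0 0.3 0 0 0 65;0 0 0.35 0 0 0 65;0 0 0.35 0 0 0 70;0 0 0.35 0 0 0 75;0 0 0.3 0 0 0 80;0 0 0 0 0 0 80"}}

```text
time_s: 12.93
eef_pos: [458.1, -359.3, 216.4]
ee_rot: [0.006, 0.638, 0.77, -0.001]
force: [0.3, 0.1, 1.7]
grip_width: 0.8
grip_force: 0.0
```

>>> {"name": "drive_tool", "arguments": {"commands": "-0.01 0.255 0 0 0 0 80;-0.01 0.255 0 0 0 0 80;-0.01 0.255 0 0 0 0 80;-0.01 0.255 0 0 0 0 80;-0.01 0.255 0 0 0 0 80;-0.01 0.255 0 0 0 0 80;-0.01 0.255 0 0 0 0 80;-0.01 0.255 0 0 0 0 80;-0.01 0.255 0 0 0 0 80;-0.01 0.255 0 0 0 0 80;-0.01 0.255 0 0 0 0 80;-0.01 0.255 0 0 0 0 80;-0.01 0.255 0 0 0 0 80;-0.01 0.255 0 0 0 0 80;0 0 0 0 0 0 80;0 0 0 0 0 0 80"}}

```text
time_s: 14.27
eef_pos: [442.6, -0.0, 209.3]
ee_rot: [0.0, 0.637, 0.771, 0.0]
force: [0.8, 0.5, -0.1]
grip_width: 0.797
grip_force: 0.0
```

Run:
```python
from h import *
s=capture("side"); t=capture("top")
for n in ("tin_mid","tray_round"):
    print(n,[(b["position"],b["confidence"],at_z(t,b["position"],33 if n[1]=='i' else 5).round(1)) for b in boxes_of(t,n)][:2],[(b["position"],at_z(s,b["position"],19 if n[1]=='i' else 5).round(1)) for b in boxes_of(s,n)][:2])
a=cv2.resize(s["pixels"][340:440,380:480],None,fx=4,fy=4,interpolation=cv2.INTER_CUBIC)
b=cv2.resize(t["pixels"][220:310,430:520],None,fx=4,fy=400/90,interpolation=cv2.INTER_CUBIC)
cv2.imwrite("pics/s7.png",np.hstack([a,b])); print(sense()["eef_pos"])
```

```text
tin_mid [([481.3, 264.4], 0.66, array([ 456.5, -352.6,   33. ]))] [([431.8, 402.1], array([ 457.7, -361. ,   19. ]))]
tray_round [([470.7, 269.4], 0.98, array([ 446.4, -338.5,    5. ])), ([153.6, 249.5], 0.39, array([475.4, 354.6,   5. ]))] [([418.3, 411.5], array([ 433.5, -356.6,    5. ]))]
[442.77004591  -1.4630373  208.80793687]
```

View pics/s7.png

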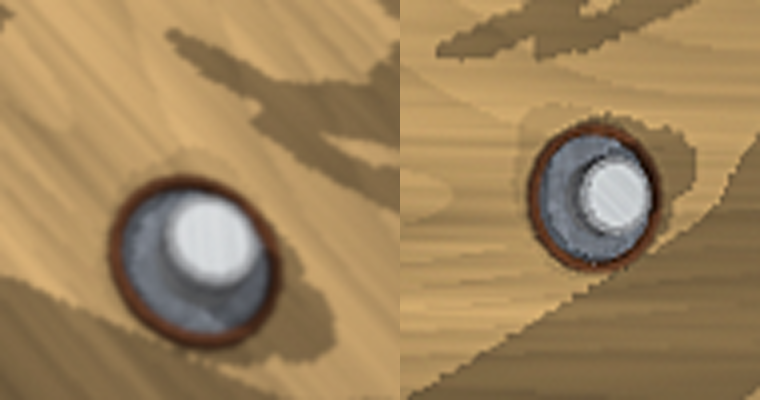

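The tin sits centred in the round tray; its apparent offset at (614,194) against the tray's (594,197) matches the parallax of its height. Now the charger: TCP at (442,-1), z 56.

>>> {"name": "drive_tool", "arguments": {"commands": "0 0 -0.3 0 0 0 82;0 0 -0.3 0 0 0 82;0 0 -0.3 0 0 0 82;0 0 -0.2 0 0 0 82;0 0 -0.1 0 0 0 82;0 0 -0.1 0 0 0 82;0 0 -0.1 0 0 0 82;0 0 -0.05 0 0 0 82;0 0 -0.05 0 0 0 82;0 0 0 0 0 0 82;0 0 0 0 0 0 82"}}

```text
time_s: 15.48
eef_pos: [442.9, -0.9, 59.0]
ee_rot: [0.0, 0.638, 0.77, 0.0]
force: [0.3, 0.3, 0.7]
grip_width: 0.819
grip_force: 0.0
```

>>> {"name": "drive_tool", "arguments": {"commands": "0 0 -0.02 0 0 0 75;0 0 0 0 0 0 70;0 0 0 0 0 0 65;0 0 0 0 0 0 60;0 0 0 0 0 0 55;0 0 0 0 0 0 50;0 0 0 0 0 0 45;0 0 0 0 0 0 40;0 0 0 0 0 0 40", "force": 30}}

```text
time_s: 16.23
eef_pos: [442.6, -0.8, 57.1]
ee_rot: [-0.0, 0.638, 0.77, -0.0]
force: [-2.4, 0.5, 5.8]
grip_width: 0.528
grip_force: 31.2
```

>>> {"name": "drive_tool", "arguments": {"commands": "0 0 0.02 0 0 0 40;0 0 0.03 0 0 0 40;0 0 0.05 0 0 0 40;0 0 0.1 0 0 0 40;0 0 0.2 0 0 0 40;0 0 0.3 0 0 0 40;0 0 0.3 0 0 0 40;0 0 0.3 0 0 0 40;0 0 0.1 0 0 0 40;0 0 0 0 0 0 40;0 0 0 0 0 0 40"}}

```text
time_s: 17.15
eef_pos: [442.6, -0.7, 196.7]
ee_rot: [0.0, 0.638, 0.77, 0.0]
force: [-0.4, 0.0, -1.5]
grip_width: 0.526
grip_force: 31.2
```

>>> {"name": "drive_tool", "arguments": {"commands": "0.151 0.136 0 0 0 0.013 40;0.151 0.136 0 0 0 0.013 40;0.151 0.136 0 0 0 0.013 40;0.151 0.136 0 0 0 0.013 40;0.151 0.136 0 0 0 0.013 40;0.151 0.136 0 0 0 0.013 40;0.151 0.136 0 0 0 0.013 40;0.151 0.136 0 0 0 0.013 40;0.151 0.136 0 0 0 0.013 40;0.151 0.136 0 0 0 0.013 40;0.151 0.136 0 0 0 0.013 40;0.151 0.136 0 0 0 0.013 40;0.151 0.136 0 0 0 0.013 40;0.151 0.136 0 0 0 0.013 40;0 0 0 0 0 0 40;0 0 0 0 0 0 40"}}

```text
time_s: 18.48
eef_pos: [653.7, 189.9, 194.1]
ee_rot: [-0.001, 0.581, 0.814, -0.001]
force: [0.9, 0.2, -0.8]
grip_width: 0.527
grip_force: 31.4
```

Run:
```python
from h import *
s=capture("side"); st=sense(); print(st["eef_pos"],st["ee_rot"])
cv2.imwrite("pics/s8.png",cv2.resize(s["pixels"][90:290,220:420],None,fx=3,fy=3,interpolation=cv2.INTER_CUBIC))
```

```text
[653.49198403 189.43463035 194.81034711] [-0.00114386  0.58095772  0.81393214 -0.00113356]
```

View pics/s8.png

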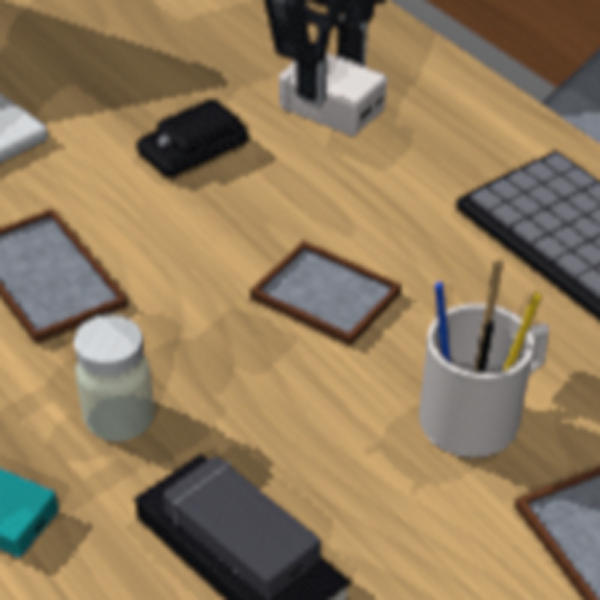

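The charger is held level at (333,95) and the tray at (327,290) is clear below. The drive and diary are undisturbed at (240,520). Descending to TCP z of about 12.

>>> {"name": "drive_tool", "arguments": {"commands": "0.01 0.005 -0.3 0 0 0 40;0 0 -0.3 0 0 0 40;0 0 -0.3 0 0 0 40;0 0 -0.3 0 0 0 40;0 0 -0.2 0 0 0 40;0 0 -0.1 0 0 0 40;0 0 -0.1 0 0 0 40;0 0 -0.06 0 0 0 40;0 0 -0.06 0 0 0 40;0 0 -0.04 0 0 0 40;0 0 -0.02 0 0 0 40;0 0 0 0 0 0 40;0 0 0 0 0 0 40"}}

```text
time_s: 19.62
eef_pos: [655.4, 190.2, 19.3]
ee_rot: [0.0, 0.581, 0.814, 0.0]
force: [-0.6, 0.2, -0.3]
grip_width: 0.531
grip_force: 31.4
```

>>> {"name": "drive_tool", "arguments": {"commands": "0 0 -0.03 0 0 0 40;0 0 -0.02 0 0 0 40;0 0 -0.01 0 0 0 40;0 0 -0.01 0 0 0 40;0 0 0 0 0 0 40;0 0 0 0 0 0 40"}}

```text
time_s: 20.12
eef_pos: [655.1, 190.2, 12.2]
ee_rot: [0.0, 0.581, 0.814, -0.0]
force: [-3.2, -0.4, 3.1]
grip_width: 0.529
grip_force: 31.9
```

>>> {"name": "drive_tool", "arguments": {"commands": "0 0 0 0 0 0 58;0 0 0 0 0 0 62;0 0 0 0 0 0 66;0 0 0 0 0 0 70;0 0 0 0 0 0 74;0 0 0.05 0 0 0 74;0 0 0.1 0 0 0 74;0 0 0.2 0 0 0 74;0 0 0.3 0 0 0 74;0 0 0.3 0 0 0 78;0 0 0.3 0 0 0 82;0 0 0.3 0 0 0 88;0 0 0.25 0 0 0 88;0 0 0 0 0 0 88;0 0 0 0 0 0 88"}}

```text
time_s: 21.37
eef_pos: [655.6, 190.2, 194.2]
ee_rot: [0.001, 0.581, 0.814, 0.001]
force: [-0.4, -0.5, -0.9]
grip_width: 0.882
grip_force: 0.0
```

>>> {"name": "drive_tool", "arguments": {"commands": "-0.154 -0.132 0 0 0 -0.018 88;-0.154 -0.132 0 0 0 -0.018 88;-0.154 -0.132 0 0 0 -0.018 88;-0.154 -0.132 0 0 0 -0.018 88;-0.154 -0.132 0 0 0 -0.018 88;-0.154 -0.132 0 0 0 -0.018 88;-0.154 -0.132 0 0 0 -0.018 88;-0.154 -0.132 0 0 0 -0.018 88;-0.154 -0.132 0 0 0 -0.018 88;-0.154 -0.132 0 0 0 -0.018 88;-0.154 -0.132 0 0 0 -0.018 88;-0.154 -0.132 0 0 0 -0.018 88;-0.154 -0.132 0 0 0 -0.018 88;-0.154 -0.132 0 0 0 -0.018 88;0 0 0 0 0 0 88;0 0 0 0 0 0 88"}}

```text
time_s: 22.7
eef_pos: [439.0, 5.1, 191.5]
ee_rot: [-0.0, 0.659, 0.752, -0.0]
force: [-0.3, 0.3, 0.2]
grip_width: 0.877
grip_force: 0.0
```

Run:
```python
from h import *
s=capture("side"); t=capture("top"); st=sense(); print(st["eef_pos"],st["ee_rot"])
hsv=cv2.cvtColor(t["pixels"],cv2.COLOR_BGR2HSV)
for n,z in(("charger_mid",35),("drive_mid",50)):
  for p in(t,s):print(n,[(np.round(b["position"],1).tolist(),round(b["confidence"],2),at_z(p,b["position"],z).round(1)) for b in boxes_of(p,n)][:3])
m=((hsv[...,1]<60)&(hsv[...,2]>165)).astype(np.uint8); m[:140]=0;m[200:]=0;m[:,:195]=0;m[:,270:]=0
c=np.argwhere(m)[:,::-1]; print(len(c)); W=np.array([at_z(t,u,35)[:2] for u in c],np.float32); print(cv2.minAreaRect(W),W.mean(0))
```

```text
[439.68701895   5.6018202  191.55754685] [-2.18987113e-04  6.58448691e-01  7.52625585e-01 -4.65983069e-05]
charger_mid [([229.7, 164.4], 0.84, array([660.1, 188.8,  35. ]))]
charger_mid [([330.3, 184.7], 0.77, array([640.6, 164.9,  35. ]))]
drive_mid [([223.2, 331.6], 0.53, array([306.5, 187.1,  50. ]))]
drive_mid [([299.9, 264.5], 0.88, array([432.3,  -6. ,  50. ])), ([209.1, 257.8], 0.7, array([290.7, 118.7,  50. ]))]
572
((656.3057250976562, 190.94772338867188), (43.21361541748047, 65.23522186279297), 19.834125518798828) [656.68726 190.6577 ]
```

The charger is in its tray at (656,191), yaw about 19.8°. Now grip the drive.

>>> {"name": "drive_tool", "arguments": {"commands": "0 0 -0.3 0 0 0 88;0 0 -0.3 0 0 0 88;0 0 -0.3 0 0 0 88;0 0 -0.3 0 0 0 88;0 0 -0.1 0 0 0 88;0 0 -0.1 0 0 0 88;0 0 -0.1 0 0 0 88;0 0 -0.05 0 0 0 88;0 0 -0.03 0 0 0 88;0 0 -0.02 0 0 0 88;0 0 0 0 0 0 88;0 0 0 0 0 0 88"}}

```text
time_s: 24.0
eef_pos: [439.8, 5.3, 32.1]
ee_rot: [0.0, 0.659, 0.753, 0.0]
force: [0.8, -0.1, 0.2]
grip_width: 0.882
grip_force: 0.0
```

>>> {"name": "drive_tool", "arguments": {"commands": "0 0 0 0 0 0 80;0 0 0 0 0 0 75;0 0 0 0 0 0 70;0 0 0 0 0 0 66;0 0 0 0 0 0 62;0 0 0 0 0 0 58;0 0 0 0 0 0 54;0 0 0 0 0 0 50;0 0 0 0 0 0 48;0 0 0 0 0 0 48", "force": 35}}

```text
time_s: 24.83
eef_pos: [439.2, 5.4, 32.1]
ee_rot: [-0.0, 0.658, 0.753, -0.0]
force: [-2.6, 0.2, 7.9]
grip_width: 0.586
grip_force: 35.2
```

>>> {"name": "drive_tool", "arguments": {"commands": "0 0 0.02 0 0 0 48;0 0 0.03 0 0 0 48;0 0 0.05 0 0 0 48;0 0 0.1 0 0 0 48;0 0 0.2 0 0 0 48;0 0 0.3 0 0 0 48;0 0 0.3 0 0 0 48;0 0 0.3 0 0 0 48;0 0 0.2 0 0 0 48;0 0 0.1 0 0 0 48;0 0 0 0 0 0 48;0 0 0 0 0 0 48"}}

```text
time_s: 25.83
eef_pos: [439.4, 5.4, 191.7]
ee_rot: [0.0, 0.659, 0.753, 0.0]
force: [-0.2, -0.5, -2.5]
grip_width: 0.588
grip_force: 37.3
```

>>> {"name": "drive_tool", "arguments": {"commands": "0.024 0.247 0 0 0 -0.0176 48;0.024 0.247 0 0 0 -0.0176 48;0.024 0.247 0 0 0 -0.0176 48;0.024 0.247 0 0 0 -0.0176 48;0.024 0.247 0 0 0 -0.0176 48;0.024 0.247 0 0 0 -0.0176 48;0.024 0.247 0 0 0 -0.0176 48;0.024 0.247 0 0 0 -0.0176 48;0.024 0.247 0 0 0 -0.0176 48;0.024 0.247 0 0 0 -0.0176 48;0.024 0.247 0 0 0 -0.0176 48;0.024 0.247 0 0 0 -0.0176 48;0.024 0.247 0 0 0 -0.0176 48;0.024 0.247 0 0 0 -0.0176 48;0 0 0 0 0 0 48;0 0 0 0 0 0 48"}}

```text
time_s: 27.17
eef_pos: [472.4, 351.7, 189.8]
ee_rot: [-0.0, 0.728, 0.686, -0.002]
force: [1.0, -0.7, -2.7]
grip_width: 0.588
grip_force: 37.4
```

Run:
```python
from h import *
t=capture("top");st=sense(); print(st["eef_pos"],st["ee_rot"])
px=t["pixels"]; hsv=cv2.cvtColor(px,cv2.COLOR_BGR2HSV)
m=(hsv[...,2]<70).astype(np.uint8); k,l,stt,ce=cv2.connectedComponentsWithStats(m)
i=l[270,313] if m[270,313] else l[275,300]; cn=np.argwhere(l==i)[:,::-1]
W=np.array([at_z(t,u,26)[:2] for u in cn],np.float32); r=cv2.minAreaRect(W); b=cv2.boxPoints(r); e=max([b[1]-b[0],b[2]-b[1]],key=np.linalg.norm)
print(len(cn),r,np.degrees(np.arctan2(e[1],e[0]))%180)
s=capture("side")
cv2.imwrite("pics/s9.png",cv2.resize(s["pixels"][60:290,150:380],None,fx=2.6,fy=2.6,interpolation=cv2.INTER_CUBIC))
```

```text
[472.55736202 350.87730318 190.20424096] [-3.42575783e-04  7.27934066e-01  6.85645618e-01 -1.40126390e-03]
2208 ((438.3490905761719, 4.4601593017578125), (62.84882354736328, 158.92176818847656), 6.536434173583984) 96.536446
```

View pics/s9.png

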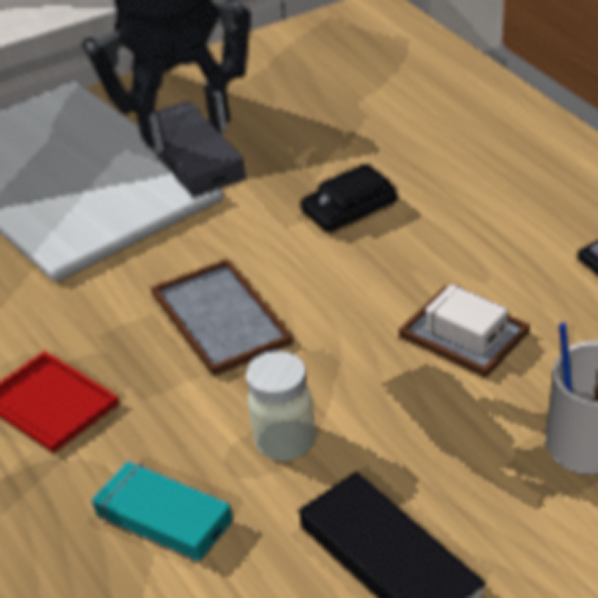

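The drive is held level at (200,150), with its tray at (222,315). The charger lies in its tray at (465,320), and the diary stayed put at (438,4). Lowering to about 11.

>>> {"name": "drive_tool", "arguments": {"commands": "0 0 -0.3 0 0 0 48;0 0 -0.3 0 0 0 48;0 0 -0.3 0 0 0 48;0 0 -0.3 0 0 0 48;0 0 -0.2 0 0 0 48;0 0 -0.1 0 0 0 48;0 0 -0.1 0 0 0 48;0 0 -0.06 0 0 0 48;0 0 -0.04 0 0 0 48;0 0 -0.03 0 0 0 48;0 0 -0.02 0 0 0 48;0 0 0 0 0 0 48;0 0 0 0 0 0 48"}}

```text
time_s: 28.35
eef_pos: [473.3, 351.3, 17.3]
ee_rot: [0.0, 0.728, 0.685, 0.0]
force: [0.6, -0.1, -3.0]
grip_width: 0.59
grip_force: 37.4
```

>>> {"name": "drive_tool", "arguments": {"commands": "0 0 -0.01 0 0 0 48;0 0 -0.01 0 0 0 48;0 0 0 0 0 0 48;0 0 0 0 0 0 48"}}

```text
time_s: 28.68
eef_pos: [473.1, 351.2, 14.8]
ee_rot: [-0.0, 0.728, 0.685, -0.0]
force: [-0.1, -0.4, -2.3]
grip_width: 0.587
grip_force: 37.4
```

>>> {"name": "drive_tool", "arguments": {"commands": "0 0 -0.015 0 0 0 48;0 0 -0.01 0 0 0 48;0 0 -0.01 0 0 0 48;0 0 -0.005 0 0 0 48;0 0 0 0 0 0 48;0 0 0 0 0 0 48"}}

```text
time_s: 29.18
eef_pos: [473.1, 351.2, 11.2]
ee_rot: [0.0, 0.728, 0.685, 0.0]
force: [-2.8, -0.7, 5.5]
grip_width: 0.59
grip_force: 38.2
```

>>> {"name": "drive_tool", "arguments": {"commands": "0 0 0 0 0 0 63;0 0 0 0 0 0 67;0 0 0 0 0 0 71;0 0 0 0 0 0 75;0 0 0 0 0 0 78;0 0 0.05 0 0 0 78;0 0 0.1 0 0 0 78;0 0 0.2 0 0 0 78;0 0 0.3 0 0 0 78;0 0 0.3 0 0 0 82;0 0 0.3 0 0 0 90;0 0 0.3 0 0 0 100;0 0 0.25 0 0 0 100;0 0 0 0 0 0 100;0 0 0 0 0 0 100"}}

```text
time_s: 30.43
eef_pos: [473.5, 351.4, 192.7]
ee_rot: [0.001, 0.728, 0.685, 0.002]
force: [-0.1, -0.6, 0.0]
grip_width: 0.999
grip_force: 0.0
```

>>> {"name": "drive_tool", "arguments": {"commands": "-0.025 -0.248 0 0 0 0.016 100;-0.025 -0.248 0 0 0 0.016 100;-0.025 -0.248 0 0 0 0.016 100;-0.025 -0.248 0 0 0 0.016 100;-0.025 -0.248 0 0 0 0.016 100;-0.025 -0.248 0 0 0 0.016 100;-0.025 -0.248 0 0 0 0.016 100;-0.025 -0.248 0 0 0 0.016 100;-0.025 -0.248 0 0 0 0.016 100;-0.025 -0.248 0 0 0 0.016 100;-0.025 -0.248 0 0 0 0.016 100;-0.025 -0.248 0 0 0 0.016 100;-0.025 -0.248 0 0 0 0.016 100;-0.025 -0.248 0 0 0 0.016 100;0 0 0 0 0 0 100;0 0 0 0 0 0 100"}}

```text
time_s: 31.77
eef_pos: [437.6, 3.4, 190.1]
ee_rot: [-0.001, 0.666, 0.746, -0.0]
force: [-0.4, 0.9, -0.4]
grip_width: 1.002
grip_force: 0.0
```

Run:
```python
from h import *
t=capture("top");st=sense(); print(st["eef_pos"],st["ee_rot"])
hsv=cv2.cvtColor(t["pixels"],cv2.COLOR_BGR2HSV); sub=hsv[225:275,118:195]
m=((sub[...,2]<75)&(sub[...,1]<90)).astype(np.uint8); m=cv2.morphologyEx(m,cv2.MORPH_OPEN,np.ones((5,5),np.uint8))
c=np.argwhere(m)[:,::-1]+[118,225]; W=np.array([at_z(t,u,29)[:2] for u in c],np.float32)
print(len(c),cv2.minAreaRect(W) if len(c)>9 else sub[20:30:5,30:45:5])
```

```text
[437.70261252   4.08345965 190.23124056] [-6.69070090e-04  6.65511570e-01  7.46387201e-01 -2.19242364e-04]
0 [[[120  25  83]
  [124  25  83]
  [123  28  83]]

 [[120  24  84]
  [120  24  84]
  [120  27  85]]]
```

>>> {"name": "drive_tool", "arguments": {"commands": "0.005 0.003 -0.3 0 0 0 100;0 0 -0.3 0 0 0 100;0 0 -0.3 0 0 0 100;0 0 -0.3 0 0 0 100;0 0 -0.2 0 0 0 100;0 0 -0.1 0 0 0 100;0 0 -0.1 0 0 0 100;0 0 -0.1 0 0 0 100;0 0 -0.05 0 0 0 100;0 0 -0.05 0 0 0 100;0 0 -0.03 0 0 0 100;0 0 -0.02 0 0 0 100;0 0 0 0 0 0 100;0 0 0 0 0 0 100"}}

```text
time_s: 32.98
eef_pos: [438.8, 4.3, 6.0]
ee_rot: [0.0, 0.665, 0.747, 0.0]
force: [-0.8, -0.0, 0.8]
grip_width: 1.003
grip_force: 0.0
```

>>> {"name": "drive_tool", "arguments": {"commands": "0 0 0 0 0 0 95;0 0 0 0 0 0 90;0 0 0 0 0 0 85;0 0 0 0 0 0 80;0 0 0 0 0 0 76;0 0 0 0 0 0 72;0 0 0 0 0 0 68;0 0 0 0 0 0 64;0 0 0 0 0 0 62;0 0 0 0 0 0 62", "force": 45}}

```text
time_s: 33.82
eef_pos: [438.2, 4.3, 6.4]
ee_rot: [-0.0, 0.665, 0.747, -0.0]
force: [-6.0, -1.1, 11.3]
grip_width: 0.724
grip_force: 45.8
```

>>> {"name": "drive_tool", "arguments": {"commands": "0 0 0.02 0 0 0 62;0 0 0.03 0 0 0 62;0 0 0.05 0 0 0 62;0 0 0.1 0 0 0 62;0 0 0.2 0 0 0 62;0 0 0.3 0 0 0 62;0 0 0.3 0 0 0 62;0 0 0.3 0 0 0 62;0 0 0.3 0 0 0 62;0 0 0.2 0 0 0 62;0 0 0.1 0 0 0 62;0 0 0 0 0 0 62;0 0 0 0 0 0 62"}}

```text
time_s: 34.9
eef_pos: [438.5, 4.3, 195.7]
ee_rot: [0.0, 0.665, 0.747, 0.0]
force: [-0.3, 0.3, -1.3]
grip_width: 0.719
grip_force: 49.7
```

>>> {"name": "drive_tool", "arguments": {"commands": "0.137 -0.116 0 0 0 -0.025 62;0.137 -0.116 0 0 0 -0.025 62;0.137 -0.116 0 0 0 -0.025 62;0.137 -0.116 0 0 0 -0.025 62;0.137 -0.116 0 0 0 -0.025 62;0.137 -0.116 0 0 0 -0.025 62;0.137 -0.116 0 0 0 -0.025 62;0.137 -0.116 0 0 0 -0.025 62;0.137 -0.116 0 0 0 -0.025 62;0.137 -0.116 0 0 0 -0.025 62;0.137 -0.116 0 0 0 -0.025 62;0.137 -0.116 0 0 0 -0.025 62;0.137 -0.116 0 0 0 -0.025 62;0.137 -0.116 0 0 0 -0.025 62;0.137 -0.116 0 0 0 -0.025 62;0.137 -0.116 0 0 0 -0.025 62;0 0 0 0 0 0 62;0 0 0 0 0 0 62"}}

```text
time_s: 36.4
eef_pos: [657.4, -181.5, 193.4]
ee_rot: [-0.002, 0.774, 0.633, -0.001]
force: [-0.2, 0.1, -3.0]
grip_width: 0.719
grip_force: 49.8
```

>>> {"name": "drive_tool", "arguments": {"commands": "0 0 -0.3 0 0 0 62;0 0 -0.3 0 0 0 62;0 0 -0.3 0 0 0 62;0 0 -0.3 0 0 0 62;0 0 -0.2 0 0 0 62;0 0 -0.1 0 0 0 62;0 0 -0.1 0 0 0 62;0 0 -0.06 0 0 0 62;0 0 -0.04 0 0 0 62;0 0 -0.03 0 0 0 62;0 0 -0.02 0 0 0 62;0 0 0 0 0 0 62;0 0 0 0 0 0 62"}}

```text
time_s: 37.48
eef_pos: [658.0, -181.5, 21.3]
ee_rot: [0.0, 0.774, 0.633, 0.0]
force: [0.1, 1.0, -2.0]
grip_width: 0.72
grip_force: 49.8
```

>>> {"name": "drive_tool", "arguments": {"commands": "0 0 -0.03 0 0 0 62;0 0 -0.02 0 0 0 62;0 0 -0.02 0 0 0 62;0 0 -0.01 0 0 0 62;0 0 -0.01 0 0 0 62;0 0 -0.005 0 0 0 62;0 0 0 0 0 0 62;0 0 0 0 0 0 62"}}

```text
time_s: 38.15
eef_pos: [657.8, -181.3, 11.6]
ee_rot: [-0.0, 0.774, 0.634, -0.0]
force: [-2.6, 1.8, 2.0]
grip_width: 0.717
grip_force: 50.6
```

Touchdown. Release, rise and move clear of the views.

>>> {"name": "drive_tool", "arguments": {"commands": "0 0 0 0 0 0 75;0 0 0 0 0 0 79;0 0 0 0 0 0 83;0 0 0 0 0 0 87;0 0 0 0 0 0 90;0 0 0 0 0 0 90;0 0 0.05 0 0 0 90;0 0 0.1 0 0 0 90;0 0 0.2 0 0 0 90;0 0 0.3 0 0 0 90;0 0 0.3 0 0 0 90;0 0 0.3 0 0 0 90;0 0 0.3 0 0 0 90;0 0 0.25 0 0 0 90;0 0 0 0 0 0 90"}}

```text
time_s: 39.4
eef_pos: [659.5, -182.1, 198.8]
ee_rot: [0.005, 0.774, 0.634, 0.002]
force: [-0.3, 0.7, -0.3]
grip_width: 0.9
grip_force: 0.0
```

>>> {"name": "drive_tool", "arguments": {"commands": "-0.2 0.15 0 0 0 0 90;-0.2 0.15 0 0 0 0 90;-0.2 0.15 0 0 0 0 90;-0.2 0.15 0 0 0 0 90;-0.2 0.15 0 0 0 0 90;-0.2 0.15 0 0 0 0 90;-0.2 0.15 0 0 0 0 90;-0.2 0.15 0 0 0 0 90;-0.2 0.15 0 0 0 0 90;-0.2 0.15 0 0 0 0 90;-0.2 0.15 0 0 0 0 90;-0.2 0.15 0 0 0 0 90;0 0 0 0 0 0 90;0 0 0 0 0 0 90;0 0 0 0 0 0 90;0 0 0 0 0 0 90"}}

```text
time_s: 40.73
eef_pos: [418.4, -1.9, 191.5]
ee_rot: [0.0, 0.774, 0.633, 0.0]
force: [0.3, -1.0, 0.1]
grip_width: 0.901
grip_force: 0.0
```

Run:
```python
from h import *
t=capture("top");cv2.imwrite("pics/t_end.png",t["pixels"]); print(sense()["eef_pos"])
```

```text
[418.35534959  -1.83776151 191.31837693]
```

View pics/t_end.png

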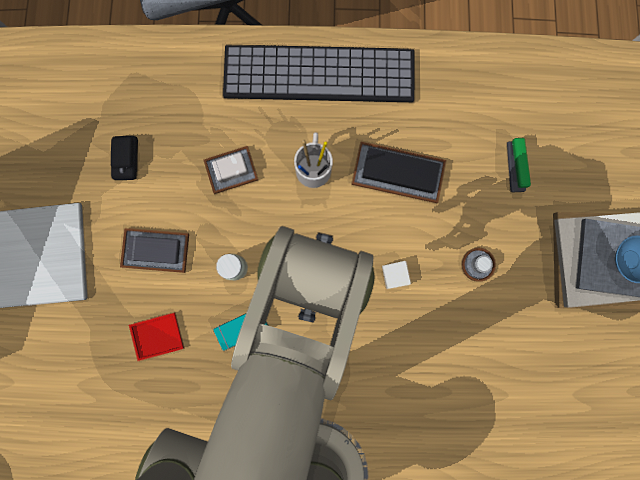

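All four lie flat in their trays: tin (481,263), charger (230,165), drive (154,249) and diary (402,170). The mug (313,165) and jar (230,266) have not moved, and the arm is clear.

```bash
python3 -c "
from rig import finish_job
print(finish_job())"
```

```text
the job is handed in; nothing more can be done
None
```

The job is handed in at about 41 s: tin, charger, drive and diary each lie flat and released in their own trays, with the mug, jar and look-alikes where they stood; the hand-in call returned no verdict.

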